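# Unlock a board test station and draw out its tray

## Task

Two identical test stations stand on the bench, each with a circuit board on a blue tray. On the station whose board carries the black pin headers, draw the red-knobbed lock bolt fully back, then pull the tray by its black handle out to its stop so the board can be changed. Leave the bolt drawn back and do not touch the other station.

Things in the scene. Friction and masses are not known exactly. Their poses are not given: they have to be found in the camera images.
- header_station: test station to open, fixed: grey base x -80 to 74, y -68 to 68 mm, black test head 56 mm high at the back, blue tray with a green board carrying tall black pin headers. Origin on the bench; +x from front to test head, +y to the left, z up. The base has a wing at the front right (to y = -127 mm). Board parts reach z = 44 mm; apart from knob and handle nothing before the board tops 37 mm.
- header_lock (a joint): its lock bolt with a red upright knob, 16 mm across, z 43 to 72 mm, at x = -66, y = -88 mm in the station's frame when 0 (bolt in, tray locked); it moves along the station's -y to 0.026 m (fully back). Friction about 1 N, no spring, stays where left. Above 0.015 m the tray is free.
- header_tray (a joint): its tray, 0 in, 0.050 m out at the stop, moving along the station's -x with board and handle. Handle: black bracket, level round bar 12 mm thick, 56 mm long along y, its axis centred at x = -72, y = 0, z = 72 mm in the station's frame when 0. Friction about 1.5 N, no spring. With the bolt in, it moves only about 4 mm.
- plain_station: the other, identical station (same frame and sizes), to be left alone; its green board is flat, with tiny parts and no black headers.

How it is judged:
By the outcome, as a careful person would: the job done as asked, in the order asked, and still so for the second after the job is handed in, with the robot touching nothing.
It also fails if it takes over 38 s, if anything falls off the work surface, if the arm or the gripper's body presses on something with over 40 N, if the wrist force passes 120 N, or if a joint passes its speed limit or range.

## Robot

A 6-joint arm with a two-finger parallel gripper is mounted at the origin on a cart in front of the work surface, level with it; the furniture and walls round the work are solid. World frame = base frame: x ahead of the robot, y to its left, z up, the work surface at z = 0. Lengths are in m, angles in degrees, forces in N, time in s.
With the tool pointing down it reaches from about 0.425 to 0.95 m from the base axis. Payload 14.7 kg.
Tool frame: the origin (TCP) lies on the centre line of the jaws, within the pads' length; the fingertips stand 17 mm ahead of it and the grasp point (between the pads) lies 2 mm behind it; z points along the fingers, y is the direction in which the jaws open and shut (so a half turn about z gives the same grasp; the last joint's range is limited). The gripper opens to 85 mm and grips with 20 to 120 N. Pads are 22 mm wide; open, the fingers measure 114 mm over their backs; the gripper's body (76 mm by 85 mm) begins 54 mm behind the grasp point. The pads swing forward as they close: fully open they stand 13 mm farther back than shut.
Start: joints at [74.565, 27.513, 91.461, -0, 61.026, -2.67], TCP at [0.144, 0.634, 0.248] pointing down, gripper open.
Joint ranges: [-157.49, 157.49], [-46.99, 117.5], [13.45, 153.17], [-89.5, 269.5], [5.16, 153.95], [-167.48, 167.48]. Speed limits (degrees/s): [108.29, 108.29, 136.94, 172.46, 172.46, 172.46].

## Interface

Orientations are given as a 3x3 rotation matrix whose columns are the frame's x, y, z axes.
In Python, from rig import bot, imaging, finish_job gives the robot as it stands.
- The arm moves only by the tool play_rows, never from a script. Its argument "targets" is a list that holds one entry, the list of rows, each a list of 7 numbers: the opening, from 0 (shut) to 1 (fully open), then the shift along the tool's x, y, z each as a share of 1000 mm, from -1 to 1, then the turn, a rotation vector about the tool's x, y, z each as a share of 360 degrees, from -1 to 1. A call has 1 to 10 rows; each row shifts and turns the commanded pose from where the row before left it, along the tool's axes as they then stand; what a row does not reach is not made up. A row lasts 1/8 s, in which the tool goes at most 62.5 mm and 10.7 degrees, less where a joint would pass 70% of its speed; a pose out of reach is approached as far as the arm can. A call with a number of a shift or a turn outside -1 to 1 is refused whole. A call with a gripper value outside its range is refused whole. The fingers move at their own pace and stop on an object; "force" is the grip in N (left out, the last holds). Time passes only in rows, so rows that do not move let the fingers close. It gives the time, the measured TCP pose, the force and the opening at its end, in the units of the state.
- bot.get_obs(): the state, without advancing time (a new reading comes with each control period).
- imaging.snapshot(name): name is "side" or "top" or "wrist"; returns the picture (420x560x3 uint8, red, green, blue); there is no depth.
- imaging.calibration(name): a dict with "intrinsics" (3x3 intrinsics, pixels), "dist" ([k1, k2, p1, p2, k3] as OpenCV has them; the pictures are not rectified), "world_to_cam" (4x4, takes a point from world to camera coordinates). Camera axes: x right, y down, z forward; pixel columns grow to the right and rows downward; lengths in m; the calibration is good to about 2 mm. A picture is of the moment at which its call begins: read the wrist's pose just before it. calibration takes no time and is no camera call; for the wrist camera it gives the pose at the moment of the call.
- finish_job(): hands the job in, once; it reports no verdict.
The state is a dict: "t": time; "joints": joint angles; "joint_velocities": joint speeds; "tau": joint torques, N m; "tcp_pos": TCP position; "tcp_rot": TCP orientation; "force": force on the tool from outside, world axes, zero at the start; "torque": the same for the moment, N m; "gripper_width": finger opening in m.
Only numpy, scipy, OpenCV 4.12 (cv2) and the standard library are available. Lean on these libraries where they do the work, as an engineer would, in place of code of your own. Each camera call takes 0.05 s, during which the arm holds its last target. There are 200 camera calls.

## Working session

There is one attempt and no reset: what is moved stays moved. The work goes in short steps, Python scripts to look and compute and a tool call to move; the robot and the scene stay as the last step left them, time stands still between calls to the robot, and variables do not carry over. Pictures are saved under pics/ and viewed, about 8 in all and at most 12, crops included, and the job is handed in when it is done.

Besides the shell and the picture viewer there is one more tool, called as name([rows], argument=value, ...), one row to a line, values as JSON. play_rows: Moves the arm, as the interface text tells. Its arguments: {"type":"object","properties":{"targets":{"type":"array","items":{"type":"array","items":{"type":"array","items":{"type":"number","minimum":-1,"maximum":1}}}},"force":{"type":"number"}},"required":["targets"]}

```bash
mkdir -p pics; python3 - <<'E'
from rig import bot, imaging
import cv2,numpy as np
o=bot.get_obs();print(o['t'],o['tcp_pos'],o['tcp_rot'],o['gripper_width'])
ims=[]
for n in("top","side"):
    im=imaging.snapshot(n);cv2.imwrite(f'pics/{n}0.png',im[:,:,::-1]);c=imaging.calibration(n);print(n,c)
E
```

```text
0.0 [0.14347761 0.63356786 0.24769915] [[-9.75292796e-01  2.20915982e-01 -3.01446052e-04]
 [ 2.20916183e-01  9.75292141e-01 -1.13137834e-03]
 [ 4.40584084e-05 -1.17001946e-03 -9.99999315e-01]] 0.08525661500055771
top {'intrinsics': array([[415.85343144,   0.        , 279.40218695],
       [  0.        , 415.85343144, 208.04150265],
       [  0.        ,   0.        ,   1.        ]]), 'dist': array([0.03793698, 0.        , 0.        , 0.        , 0.        ]), 'world_to_cam': array([[-0.01311678, -0.99980479, -0.0147763 ,  0.13940504],
       [-0.99648728,  0.01429277, -0.08251556,  0.62417603],
       [ 0.08271065,  0.01364206, -0.99648023,  0.95036131],
       [ 0.        ,  0.        ,  0.        ,  1.        ]])}
side {'intrinsics': array([[501.58468333,   0.        , 278.05890938],
       [  0.        , 501.58468333, 211.3189439 ],
       [  0.        ,   0.        ,   1.        ]]), 'dist': array([-0.1105342,  0.       ,  0.       ,  0.       ,  0.       ]), 'world_to_cam': array([[-0.94960659, -0.31229949, -0.02676495,  0.62339791],
       [-0.12581845,  0.45799419, -0.88000627,  0.03751159],
       [ 0.2870837 , -0.83229223, -0.47420733,  1.08535216],
       [ 0.        ,  0.        ,  0.        ,  1.        ]])}
```

View pics/top0.png

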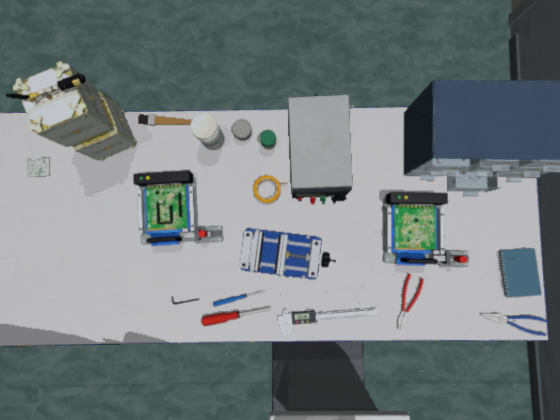

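View pics/side0.png

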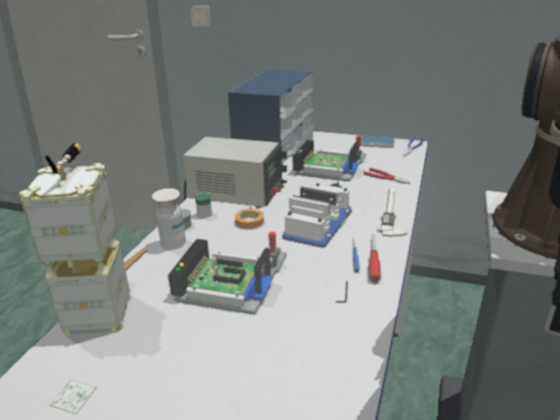

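The left station, near top px (166,210), carries the black headers; its red knob is near (203,234) and its handle near (165,240). In the side view its knob is near (272,241). Next I locate the knob and handle.

```bash
cat > h.py <<'E'
import cv2,numpy as np
from rig import bot,imaging
def ray(c,uv):
    p=cv2.undistortPoints(np.array([[uv]],float),c['intrinsics'],c['dist'])[0,0]
    T=c['world_to_cam'];R=T[:3,:3];return -R.T@T[:3,3],R.T@np.r_[p,1]
def plane(c,uv,z):
    o,d=ray(c,uv);return o+d*(z-o[2])/d[2]
def tri(rs):
    A=np.zeros((3,3));b=np.zeros(3)
    for o,d in rs:
        d=d/np.linalg.norm(d);M=np.eye(3)-np.outer(d,d);A+=M;b+=M@o
    return np.linalg.solve(A,b)
def red(im,roi):
    x0,x1,y0,y1=roi;h=cv2.cvtColor(im,cv2.COLOR_RGB2HSV)
    m=(((h[...,0]<8)|(h[...,0]>172))&(h[...,1]>140)&(h[...,2]>70)).astype(np.uint8)
    k=np.zeros_like(m);k[y0:y1,x0:x1]=m[y0:y1,x0:x1];return k
E
python3 - <<'E'
from h import *
im={n:cv2.imread(f'pics/{n}0.png')[:,:,::-1].copy() for n in('top','side')}
c={n:imaging.calibration(n) for n in im}
mt=red(im['top'],(190,225,220,250));ms=red(im['side'],(255,290,220,265))
cen=lambda m:np.argwhere(m).mean(0)[::-1]
for m in(mt,ms):
    a=np.argwhere(m);print(len(a),cen(m),a.min(0),a.max(0))
print('knob tri',tri([ray(c['top'],cen(mt)),ray(c['side'],cen(ms))]))
print('knob z65',plane(c['top'],cen(mt),.065))
for uv,z in[((148,240.5),.078),((181.5,238),.078),((135,175),.056),((191,174),.056)]:print(uv,plane(c['top'],uv,z))
t=cv2.resize(im['top'][160:260,120:240],None,fx=5,fy=5,interpolation=cv2.INTER_CUBIC)
cv2.imwrite('pics/crop.png',t[:,:,::-1])
E
```

```text
44 [202.04545455 233.20454545] [230 199] [236 206]
14 [271.85714286 233.92857143] [233 270] [235 274]
knob tri [0.56781062 0.30378901 0.07029452]
knob z65 [0.56856783 0.30505324 0.065     ]
(148, 240.5) [0.55386604 0.42194155 0.078     ]
(181.5, 238) [0.55829166 0.34792948 0.078     ]
(135, 175) [0.70446149 0.46089181 0.056     ]
(191, 174) [0.70500359 0.3325223  0.056     ]
```

View pics/crop.png

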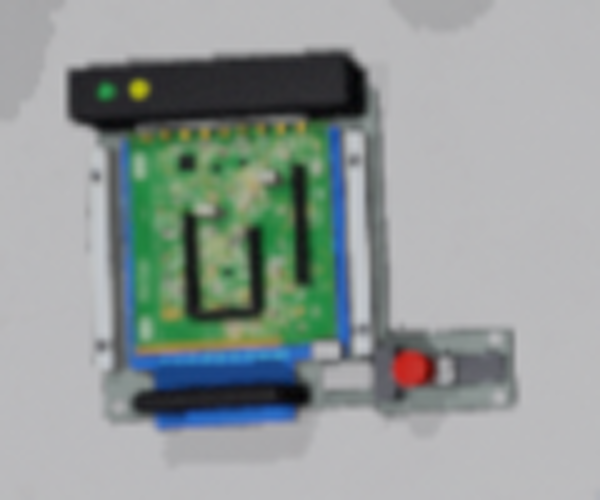

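Everything agrees to a few mm: the knob is at about (0.568, 0.305), the handle centre at about (0.556, 0.385), and the yaw is about 3.5°. I'll turn and move above the station with the jaws along station x, then look from near.

play_rows([
  [[1,0,0,0,0,0,0.0256],[1,0,0,0,0,0,0.0256],[1,0,0,0,0,0,0.0256],[1,0,0,0,0,0,0.0256],[1,0,0,0,0,0,0.0256],[1,0,0,0,0,0,0.0256],[1,0,0,0,0,0,0.0256],[1,0,0,0,0,0,0.0256]],
], force=30)

```text
t: 1.1
tcp_pos: [0.1435, 0.6337, 0.2479]
tcp_rot: [[-0.056, 0.998, -0.0], [0.998, 0.056, -0.001], [-0.001, -0.0, -1.0]]
force: [0.3, -0.1, 0.2]
gripper_width: 0.0851
```

play_rows([
  [[1,-0.0315,0.0398,0,0,0,0],[1,-0.0315,0.0398,0,0,0,0],[1,-0.0315,0.0398,0,0,0,0],[1,-0.0315,0.0398,0,0,0,0],[1,-0.0315,0.0398,0,0,0,0],[1,-0.0315,0.0398,0,0,0,0],[1,-0.0315,0.0398,0,0,0,0],[1,-0.0315,0.0398,0,0,0,0],[1,-0.0315,0.0398,0,0,0,0],[1,-0.0315,0.0398,0,0,0,0]],
])

```text
t: 2.35
tcp_pos: [0.5612, 0.3426, 0.248]
tcp_rot: [[-0.061, 0.998, -0.0], [0.998, 0.061, -0.0], [-0.0, -0.0, -1.0]]
force: [0.2, 0.7, 0.5]
gripper_width: 0.0853
```

```bash
python3 - <<'E'
from h import *
o=bot.get_obs();print(o['t'],o['tcp_pos'],o['tcp_rot'].round(3) if hasattr(o['tcp_rot'],'round') else o['tcp_rot'])
c=imaging.calibration('wrist');im=imaging.snapshot('wrist');cv2.imwrite('pics/w1.png',im[:,:,::-1])
import pickle;pickle.dump(c,open('w1.pkl','wb'))
print(c['intrinsics'],c['dist'],-c['world_to_cam'][:3,:3].T@c['world_to_cam'][:3,3])
m=red(im,(0,560,0,420));n,l,s,ce=cv2.connectedComponentsWithStats(m)
for i in range(1,n):
    if s[i,4]>60:print(s[i],ce[i],plane(c,ce[i],.072),plane(c,ce[i],.062))
E
```

```text
2.35 [0.56122988 0.3426339  0.24802571] [[-0.061  0.998 -0.   ]
 [ 0.998  0.061 -0.   ]
 [-0.    -0.    -1.   ]]
[[352.20588802   0.         279.10674371]
 [  0.         352.20588802 209.24625543]
 [  0.           0.           1.        ]] [-0.00387962  0.          0.          0.          0.        ] [0.5558277  0.42281194 0.37387628]
[  88  193   34   73 1151] [104.25629887 227.42397915] [0.402928  0.2993822 0.072    ] [0.39786302 0.29529345 0.062     ]
[279 222  15  18 215] [285.71162791 230.18604651] [0.56896357 0.30677584 0.072     ] [0.56939871 0.30293201 0.062     ]
```

View pics/w1.png

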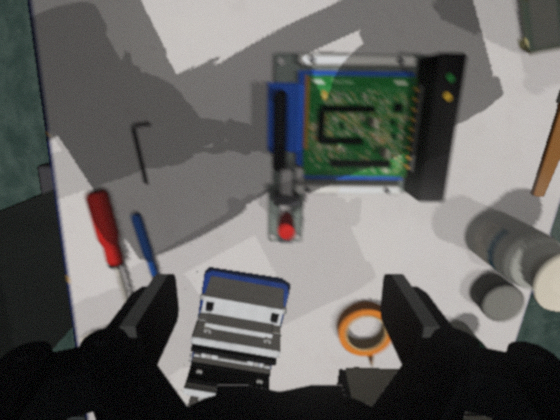

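The wrist picture shows the knob at px (286,231) and the handle bar along column ~280, rows 90–168. The knob is at about (0.569, 0.305), matching the top view. I'll measure the bar, then work out the yaw.

```bash
python3 - <<'E'
from h import *
import pickle
c=pickle.load(open('w1.pkl','rb'));im=cv2.imread('pics/w1.png')
m=np.zeros(im.shape[:2],np.uint8);m[80:180,266:296]=(im.max(2)<45)[80:180,266:296]
n,l,s,ce=cv2.connectedComponentsWithStats(m);i=1+s[1:,4].argmax();print(s[i],ce[i])
r=cv2.minAreaRect(np.argwhere(l==i)[:,::-1].astype(np.float32));b=cv2.boxPoints(r);print(r)
b=b[b[:,1].argsort()];A,B=(b[0]+b[1])/2,(b[2]+b[3])/2
for z in(.072,.078):
    P,Q=plane(c,A,z),plane(c,B,z);d=P-Q;print(z,P,Q,np.linalg.norm(d),'mid',(P+Q)/2,'yaw',np.degrees(np.arctan2(-d[0],d[1])))
P=plane(c,(286,231.5),.072);print(P)
for y in(2,3,3.5,4):
    a=np.radians(y);R=np.array([[np.cos(a),-np.sin(a)],[np.sin(a),np.cos(a)]]);print(y,'handle',P[:2]+R@[-.006,.088])
E
```

```text
[273  91  15  81 871] [279.23765786 131.60849598]
((279.0946044921875, 130.98114013671875), (79.92799377441406, 13.707381248474121), 88.18170166015625)
0.072 [0.55453567 0.42717189 0.072     ] [0.56066182 0.3615203  0.072     ] 0.06593679973520018 mid [0.55759874 0.39434609 0.072     ] yaw 5.3310139233099925
0.078 [0.55456135 0.42708523 0.078     ] [0.56056574 0.36273851 0.078     ] 0.06462626019842774 mid [0.55756354 0.39491187 0.078     ] yaw 5.331013923309935
[0.5693136  0.30550339 0.072     ]
2 handle [0.5602461  0.39324038]
3 handle [0.55871626 0.39306877]
3.5 handle [0.55795252 0.39297296]
4 handle [0.55718964 0.39287049]
```

play_rows([
  [[0.6,-0.038,0.0057,0,0,0,0],[0.6,0,0,0.04,0,0,0],[0.6,0,0,0.04,0,0,0],[0.6,0,0,0.04,0,0,0],[0.6,0,0,0.03,0,0,0],[0.6,0,0,0.02,0,0,0],[0.6,0,0,0.014,0,0,0],[0.6,0,0,0,0,0,0]],
])

```text
t: 3.4
tcp_pos: [0.5679, 0.3062, 0.0638]
tcp_rot: [[-0.061, 0.998, -0.001], [0.998, 0.061, -0.0], [-0.0, -0.001, -1.0]]
force: [0.4, -0.7, -0.4]
gripper_width: 0.0513
```

```bash
python3 - <<'E'
from h import *
c=imaging.calibration('wrist');o=bot.get_obs();im=imaging.snapshot('wrist');cv2.imwrite('pics/w2.png',im[:,:,::-1])
print(o['tcp_pos'],cv2.projectPoints(np.array([o['tcp_pos']]),cv2.Rodrigues(c['world_to_cam'][:3,:3])[0],c['world_to_cam'][:3,3],c['intrinsics'],c['dist'])[0])
E
```

```text
[0.56788901 0.30616427 0.06376274] [[[280.4301612  302.53018404]]]
```

View pics/w2.png

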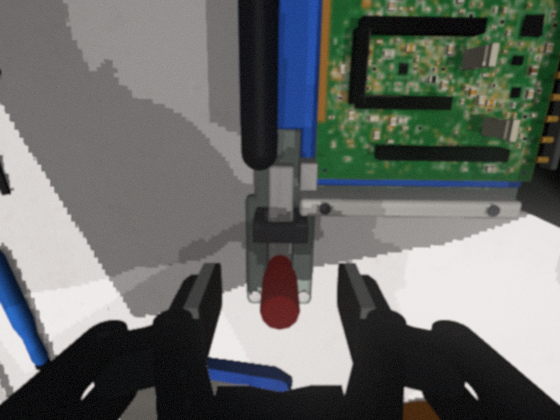

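The knob is centred between the jaws at px (280,305). I'll close on it and draw it back along tool −x.

play_rows([
  [[0.1,0,0,0,0,0,0],[0.1,0,0,0,0,0,0],[0.1,0,0,0,0,0,0],[0.1,0,0,0,0,0,0],[0.1,0,0,0,0,0,0]],
])

```text
t: 4.08
tcp_pos: [0.568, 0.3064, 0.0652]
tcp_rot: [[-0.061, 0.998, 0.0], [0.998, 0.061, 0.0], [0.0, 0.0, -1.0]]
force: [-3.9, -0.0, 8.1]
gripper_width: 0.0147
```

play_rows([
  [[0.1,-0.005,0,0,0,0,0],[0.1,-0.006,0,0,0,0,0],[0.1,-0.006,0,0,0,0,0],[0.1,-0.006,0,0,0,0,0],[0.1,-0.004,0,0,0,0,0],[0.1,-0.001,0,0,0,0,0],[0.1,0,0,0,0,0,0]],
])

```text
t: 4.95
tcp_pos: [0.5697, 0.2815, 0.0652]
tcp_rot: [[-0.06, 0.998, 0.001], [0.998, 0.06, 0.004], [0.004, 0.001, -1.0]]
force: [-10.5, 29.7, 1.2]
gripper_width: 0.0152
```

The reaction reached 30 N at the end of travel, so the bolt is at its stop. I'll release, rise and check.

play_rows([
  [[0.6,0,0,0,0,0,0],[0.6,0,0,0,0,0,0],[0.6,0,0,0,0,0,0],[0.6,0,0,0,0,0,0],[0.6,0,0,-0.02,0,0,0],[0.6,0,0,-0.03,0,0,0],[0.6,0,0,-0.02,0,0,0],[0.6,0,0,0,0,0,0]],
])

```text
t: 5.95
tcp_pos: [0.5711, 0.2788, 0.1372]
tcp_rot: [[-0.061, 0.998, 0.004], [0.998, 0.061, 0.002], [0.001, 0.004, -1.0]]
force: [0.1, 0.7, -0.3]
gripper_width: 0.0514
```

```bash
python3 - <<'E'
from h import *
c=imaging.calibration('wrist');o=bot.get_obs();im=imaging.snapshot('wrist');cv2.imwrite('pics/w3.png',im[:,:,::-1])
print(o['tcp_pos'],o['force'])
m=red(im,(200,360,150,420));a=np.argwhere(m);print(len(a),a.min(0),a.max(0))
t=imaging.snapshot('top');cv2.imwrite('pics/top1.png',t[:,:,::-1])
E
```

```text
[0.57108481 0.27881931 0.13716934] [ 0.09540731  0.66153499 -0.274419  ]
389 [222 264] [243 287]
```

View pics/w3.png

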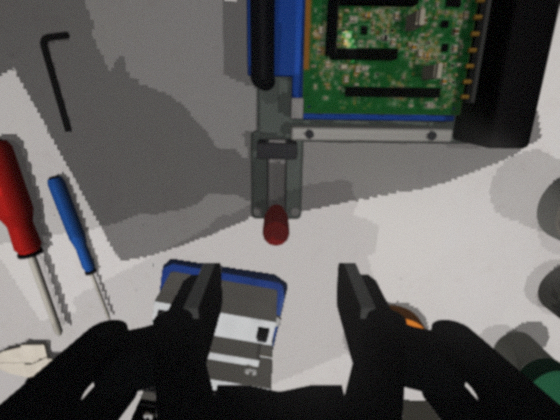

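The knob is now at px (276,~231), outside the wing's end. I'll check how far it travelled.

```bash
python3 - <<'E'
from h import *
c=imaging.calibration('wrist')
for v in(229,231,233):print(plane(c,(276,v),.072))
t=cv2.imread('pics/top1.png')[:,:,::-1].copy();m=red(t,(190,235,215,250));a=np.argwhere(m);print(len(a));
if len(a):print(a.mean(0),plane(imaging.calibration('top'),a.mean(0)[::-1],.065))
E
```

```text
[0.56720869 0.28633931 0.072     ]
[0.56727986 0.28511419 0.072     ]
[0.56735129 0.28388453 0.072     ]
0
```

```bash
python3 - <<'E'
from h import *
o=bot.get_obs();c=imaging.calibration('wrist')
T=np.eye(4);T[:3,:3]=o['tcp_rot'];T[:3,3]=o['tcp_pos'];tc=c['world_to_cam']@T   # tool->cam
R2=np.array([[-.061,.998,-.001],[.998,.061,0],[0,-.001,-1]]);T2=np.eye(4);T2[:3,:3]=R2;T2[:3,3]=[.56789,.30616,.06376]
c2=dict(c);c2['world_to_cam']=tc@np.linalg.inv(T2)
for nm,cc,y0,y1,x0,x1 in(('w2',c2,250,340,255,305),('w3',c,195,260,255,295)):
    im=cv2.imread(f'pics/{nm}.png').astype(int)
    m=(im[...,2]-np.maximum(im[...,0],im[...,1])>25)
    a=np.argwhere(m[y0:y1,x0:x1])+[y0,x0];print(nm,a.min(0),a.max(0))
    b=a[:,0].max()
    # far edge of top rim at z=.072 -> centre 8 mm nearer
    p=plane(cc,((a[a[:,0]>b-6][:,1].mean()),b+.5),.072);print('far rim',p,'centre y',p[1]+.008)
E
```

```text
w2 [255 260] [329 299]
far rim [0.56803528 0.2992701  0.072     ] centre y 0.3072701030927275
w3 [205 264] [245 288]
far rim [0.56746678 0.27607417 0.072     ] centre y 0.2840741700291878
```

The picture suggests about 23 ± 2 mm of travel, short of the 26 mm I want. I'll regrip a little higher and pull on to confirm the stop.

play_rows([
  [[0.6,0.003,-0.002,0.02,0,0,0],[0.6,0,0,0.03,0,0,0],[0.6,0,0,0.017,0,0,0],[0.6,0,0,0,0,0,0],[0.1,0,0,0,0,0,0],[0.1,0,0,0,0,0,0],[0.1,0,0,0,0,0,0],[0.1,0,0,0,0,0,0],[0.1,0,0,0,0,0,0]],
])

```text
t: 7.18
tcp_pos: [0.5689, 0.2816, 0.0683]
tcp_rot: [[-0.061, 0.998, 0.003], [0.998, 0.061, 0.001], [0.001, 0.003, -1.0]]
force: [5.2, 0.1, 4.1]
gripper_width: 0.0147
```

play_rows([
  [[0.1,-0.002,0,0,0,0,0],[0.1,0,0,0,0,0,0],[0.1,0,0,0,0,0,0]],
])

```text
t: 7.55
tcp_pos: [0.5691, 0.2811, 0.0683]
tcp_rot: [[-0.061, 0.998, 0.003], [0.998, 0.061, 0.003], [0.003, 0.003, -1.0]]
force: [3.1, 15.0, -0.2]
gripper_width: 0.0146
```

play_rows([
  [[0.1,-0.002,0,0,0,0,0],[0.1,0,0,0,0,0,0],[0.1,0,0,0,0,0,0]],
])

```text
t: 7.92
tcp_pos: [0.5693, 0.2807, 0.0684]
tcp_rot: [[-0.061, 0.998, 0.004], [0.998, 0.061, 0.005], [0.004, 0.004, -1.0]]
force: [1.2, 30.9, -3.8]
gripper_width: 0.015
```

The force climbs at once with no travel, so this is a hard stop and the bolt is fully back. I'll release it and go above the handle.

play_rows([
  [[0.1,0.003,0,0,0,0,0],[0.6,0,0,0,0,0,0],[0.6,0,0,0,0,0,0],[0.6,0,0,0,0,0,0],[0.6,0,0,-0.02,0,0,0],[0.6,0,0,-0.03,0,0,0],[0.6,0,0,-0.03,0,0,0],[0.6,0.04,-0.002,0,0,0,0],[0.6,0.04,-0.002,0,0,0,0],[0.6,0.0325,-0.0015,0,0,0,0]],
])

```text
t: 9.18
tcp_pos: [0.5554, 0.3936, 0.1491]
tcp_rot: [[-0.061, 0.998, 0.001], [0.998, 0.061, 0.001], [0.001, 0.001, -1.0]]
force: [0.4, 0.0, -0.8]
gripper_width: 0.0515
```

play_rows([
  [[0.6,0,0,0,0,0,0],[0.6,0,0,0,0,0,0]],
])

```text
t: 9.43
tcp_pos: [0.5553, 0.3918, 0.1481]
tcp_rot: [[-0.061, 0.998, 0.0], [0.998, 0.061, -0.0], [-0.0, 0.0, -1.0]]
force: [0.1, -1.5, 0.1]
gripper_width: 0.0516
```

```bash
python3 - <<'E'
from h import *
c=imaging.calibration('wrist');o=bot.get_obs();im=imaging.snapshot('wrist');cv2.imwrite('pics/w4.png',im[:,:,::-1])
P=np.array([o['tcp_pos'],[.5578,.393,.072]])
print(o['tcp_pos'],cv2.projectPoints(P,cv2.Rodrigues(c['world_to_cam'][:3,:3])[0],c['world_to_cam'][:3,3],c['intrinsics'],c['dist'])[0])
E
```

```text
[0.55533811 0.39181145 0.14807601] [[[280.39460677 302.42888387]]

 [[283.98190207 232.1240767 ]]]
```

View pics/w4.png

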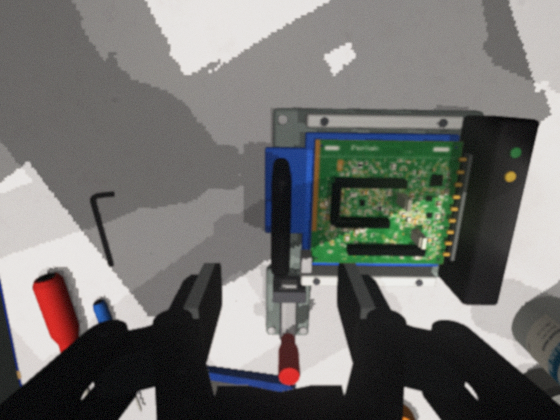

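The bar runs at column ~281, rows 160–278, inside the jaw plane; I'll nudge slightly, go down and grip.

play_rows([
  [[0.6,0.004,0.0015,0.02,0,0,0],[0.6,0,0,0.03,0,0,0],[0.6,0,0,0.02,0,0,0],[0.6,0,0,0.008,0,0,0],[0.6,0,0,0,0,0,0]],
])

```text
t: 10.1
tcp_pos: [0.5565, 0.396, 0.0688]
tcp_rot: [[-0.061, 0.998, -0.001], [0.998, 0.061, -0.0], [-0.0, -0.001, -1.0]]
force: [-0.4, 0.8, -0.3]
gripper_width: 0.0512
```

play_rows([
  [[0.05,0,0,0,0,0,0],[0.05,0,0,0,0,0,0],[0.05,0,0,0,0,0,0],[0.05,0,0,0,0,0,0],[0.05,0,0,0,0,0,0],[0.05,0,0,0,0,0,0]],
])

```text
t: 10.85
tcp_pos: [0.557, 0.3965, 0.0701]
tcp_rot: [[-0.061, 0.998, 0.001], [0.998, 0.061, 0.001], [0.001, 0.001, -1.0]]
force: [-1.2, 0.2, 7.3]
gripper_width: 0.0106
```

play_rows([
  [[0.05,0,-0.004,0,0,0,0],[0.05,0,-0.007,0,0,0,0],[0.05,0,-0.007,0,0,0,0],[0.05,0,-0.007,0,0,0,0],[0.05,0,-0.007,0,0,0,0],[0.05,0,-0.007,0,0,0,0],[0.05,0,-0.006,0,0,0,0],[0.05,0,-0.003,0,0,0,0],[0.05,0,0,0,0,0,0]],
])

```text
t: 11.98
tcp_pos: [0.5089, 0.3941, 0.0701]
tcp_rot: [[-0.061, 0.998, 0.001], [0.998, 0.061, 0.001], [0.001, 0.001, -1.0]]
force: [-1.1, 4.1, 7.5]
gripper_width: 0.0111
```

play_rows([
  [[0.05,0,-0.002,0,0,0,0],[0.05,0,-0.002,0,0,0,0],[0.05,0,0,0,0,0,0],[0.05,0,0,0,0,0,0]],
])

```text
t: 12.48
tcp_pos: [0.5074, 0.3941, 0.0702]
tcp_rot: [[-0.061, 0.998, 0.005], [0.998, 0.061, 0.003], [0.002, 0.005, -1.0]]
force: [14.4, 1.2, -2.3]
gripper_width: 0.0109
```

play_rows([
  [[0.05,0,-0.002,0,0,0,0],[0.05,0,0,0,0,0,0],[0.05,0,0,0,0,0,0]],
])

```text
t: 12.85
tcp_pos: [0.5072, 0.3942, 0.0703]
tcp_rot: [[-0.061, 0.998, 0.008], [0.998, 0.061, 0.004], [0.003, 0.008, -1.0]]
force: [27.0, -0.6, -10.9]
gripper_width: 0.0105
```

play_rows([
  [[0.05,0,0.003,0,0,0,0],[0.6,0,0,0,0,0,0],[0.6,0,0,0,0,0,0],[0.6,0,0,0,0,0,0],[0.6,0,0,0,0,0,0],[0.6,0,0,-0.02,0,0,0],[0.6,0,0,-0.04,0,0,0],[0.6,0,0,-0.05,0,0,0],[0.6,0,0,-0.05,0,0,0],[0.6,0,0,0,0,0,0]],
])

```text
t: 14.1
tcp_pos: [0.5076, 0.3945, 0.2351]
tcp_rot: [[-0.061, 0.998, 0.007], [0.998, 0.061, 0.005], [0.004, 0.007, -1.0]]
force: [0.6, -0.5, -0.9]
gripper_width: 0.0512
```

```bash
python3 - <<'E'
from h import *
c=imaging.calibration('wrist');o=bot.get_obs();im=imaging.snapshot('wrist');cv2.imwrite('pics/w5.png',im[:,:,::-1])
print(o['t'],o['tcp_pos'],o['force'],cv2.projectPoints(np.array([[.5083,.389,.072],[.571,.2795,.072]]),cv2.Rodrigues(c['world_to_cam'][:3,:3])[0],c['world_to_cam'][:3,3],c['intrinsics'],c['dist'])[0])
E
```

```text
14.1 [0.50755594 0.39449492 0.23512753] [ 0.64248976 -0.51188923 -0.85646847] [[[278.78154597 202.86193915]]

 [[337.42491027 316.45135418]]]
```

View pics/w5.png

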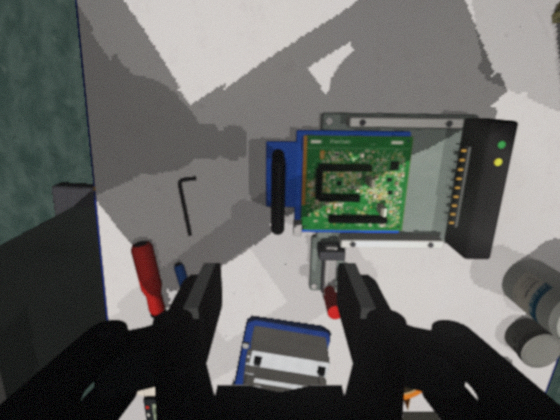

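The tray is out with the bar at px (278,192), the knob is still drawn back at (333,303), and the gripper is clear.

```bash
python3 -c "
from rig import finish_job
print(finish_job())"
```

```text
the job is handed in; nothing more can be done
None
```

I opened the left station, the one whose board carries the black headers. I drew its lock bolt back to the stop, then pulled the tray by its handle out to its stop. I left the other station alone and handed the job in at about 14 s of the 38 s allowed.

- **Bolt:** a picture after the first pull suggested only about 23 ± 2 mm of travel instead of 26 mm. I gripped the knob again and pulled further. The force climbed straight to about 31 N with almost no movement, so I took that as the end stop. I did not measure the full 26 mm directly.
- **Tray:** the gripper moved 49.7 mm and the force rose to 27 N at the stop.
- **Final picture:** the tray is out, the bolt is still drawn back, and the gripper is raised clear with almost no force on it (about 1 N).

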